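Lock a container handle to its rail with the quarter-turn thumbscrew

TASK

Fasten the blue container handle to its mounting rail: put the winged thumbscrew from the block down through the slot in the handle's plate, feel for the covered slot in the rail with light pressure while sliding the handle along until the two slots line up and the screw goes fully down through both, then give it a quarter turn to lock it and let go. Press gently, never force or jam it, and leave the other instruments where they are.

Things in the scene. Friction and masses are not known exactly. Their poses are not given: they have to be found in the camera images.
- screw: Loose steel quarter-turn thumbscrew, about 70 g, 55.5 mm tall, upright. Origin: middle of its lower tip; z up. From the tip: cross tongue 18 mm along y, 6 mm along x, 6 mm tall (lowest 2 mm narrowed to 14 x 3.5 mm); shank 7 mm diameter to z = 19.5 mm; round collar 28 mm diameter, z = 19.5 to 23.5 mm; then the wing.
- screw_wing (a point): Point on the screw to grip, 45.5 mm above its tip: the flat wing, 10 mm thick along x, 24 mm wide along y, from the collar (23.5 mm above the tip) to 55.5 mm above the tip. Wing and tongue lie the same way.
- holder: Fixed aluminium block 50 x 50 x 26 mm (origin: middle of its underside) with a slot of 9.5 x 21.5 mm in which the thumbscrew stands at the start, collar on the block's top; the screw lifts straight out.
- rail: Fixed steel mounting rail, a hollow box section 59 mm wide (y), from x = -100 to +200 mm; side walls and end caps 40.5 mm high. Origin on its underside at worktop level, z up, x along the rail. The blue handle's plate lies in it, on a slotted strip.
- rail_strip (a point): Point on top of the rail's inner strip at rail x = 0, 36 mm up. The strip is 6 mm thick, hollow below. Its one slot, 10 mm (rail x) by 22 mm (rail y), lies at y = 0 and anywhere from x = -12 to +12 mm: not measured, covered by the handle's plate. The tongue goes through with its long side along rail y, then turns a quarter turn either way below the strip to lie along rail x.
- handle_slot (a point): Centre of the slot in the handle's plate, on its upper face, 41 mm up; axes as the rail. Slot 10 mm (rail x) by 22 mm (rail y), right through the 5 mm plate. With the screw in it the tip rests at 36 mm on the solid strip; fully down, the collar lies on the plate and the tip is at 21.5 mm. The screw has 2 mm play each way and drags the plate along.
- handle_bow (a point): Middle of the bow of the scratched blue anodized handle, 99 mm from its slot towards rail +x: 12 mm round bar standing on the plate from 62 to 136 mm beyond the slot, top 80 mm above the worktop. The plate is 44 mm wide and reaches from 22 mm before (rail -x) to 150 mm beyond the slot.
- handle (a joint): Sliding of the handle along the rail's x, m: 0 when its slot is at the rail's x = 0; from -0.045 to 0.022; starts between -0.042 and -0.022. About 1.5 N moves it; it stays where it is left.
- rake: Bystander: pitted chrome rake retractor, 4 prongs, about 210 mm long, lying flat.
- skin_hook: Bystander: bent steel skin hook, about 155 mm long, lying flat between the block and the rail.
- gallipot: Bystander: small white porcelain pot, 64 mm across, 42 mm tall.
- steel_cup: Bystander: steel cup, 60 mm across, 50 mm tall.
- clamp_ring: Bystander: flat steel ring, 44 mm across, 8 mm tall.
- forceps: Bystander: steel forceps, about 130 mm long, lying flat on the far side of the block.
- jar: Bystander: closed steel jar, 48 mm across, 55 mm tall.
Things that resemble listed ones, but are neither listed nor needed, are in the scene too. Leave any red look-alike of the screw alone.

How it is judged:
On the way, in this order (a step that is already met when the one before it is completed fails the run):
1. the thumbscrew has been lifted clear of its block (distance of screw from where it was at the start of the episode above 0.04 m), for 0.1 s.
2. the thumbscrew is down through both slots (z of screw in the frame of rail below 0.0245 m and horizontal distance between screw and handle_slot below 0.006 m), for 0.1 s.
At the end, for the whole second after the job is handed in: The screw stands upright (within 7 deg) through handle and rail, its tip less than 24.5 mm above the worktop and within 6 mm sideways of the handle's slot centre, its wing turned to within 26 deg of the rail's length, at rest and let go (all of step 2 and angle between the y axis of screw and the x axis of rail, either way round below 0.45 rad and angle between screw's own z axis and vertical below 0.12 rad and linear speed of screw below 0.02 m/s); the robot touches nothing.
It fails at once if the screw is pressed or pushed against the handle or rail with more than 40 N (contact force between screw and rail above 40 N).
It fails at once if another instrument is moved by more than 30 mm (distance of any of rake, skin_hook, gallipot, steel_cup, clamp_ring, forceps, jar from where it was at the start of the episode above 0.03 m).
It also fails if it takes over 72 s, if anything falls off the work surface, if the arm or the gripper's body presses on something with over 40 N, if the wrist force passes 120 N, or if a joint passes its speed limit or range.

ROBOT

A 6-joint arm with a two-finger parallel gripper is mounted at the origin on the work surface. World frame = base frame: x ahead of the robot, y to its left, z up, the work surface at z = 0. Lengths are in m, angles in rad, forces in N, time in s.
With the tool pointing down it reaches from about 0.25 to 0.775 m from the base axis. Payload 4 kg.
Tool frame: the origin (TCP) lies between the finger pads; the fingertips stand 11 mm ahead of it and the grasp point (between the pads) lies 8 mm behind it; z points along the fingers, y is the direction in which the jaws open and shut (so a half turn about z gives the same grasp; the last joint's range is limited). The gripper opens to 94 mm and grips with 3 to 60 N. Pads are 16 mm wide; open, the fingers measure 119 mm over their backs; the gripper's body (75 mm by 177 mm) begins 78 mm behind the grasp point.
Start: joints at [-1.245, 0.087, 1.371, -0, 1.684, -0.103], TCP at [0.229, -0.5, 0.217] pointing down, gripper open.
Joint ranges: [-3.1, 3.1], [-0.76, 2.03], [0.27, 2.55], [-1.08, 4.22], [0.17, 2.65], [-2.57, 2.57]. Speed limits (rad/s): [2.79, 2.79, 3.14, 3.14, 3.14, 3.14].

INTERFACE

Orientations are given as [roll, pitch, yaw] about the fixed x, y, z axes, in that order (R = Rz(yaw) Ry(pitch) Rx(roll)).
In Python, from bench import get_obs, cams, ticket gives the robot as it stands. The module is installed in compiled form; this text tells all that it offers.
- The arm moves only by the shell command python3 -m crank 'ROWS'. ROWS is JSON, a list of rows, each an object of numbers: "tx", "ty", "tz": the shift along the tool's x, y, z in cm; "twist": the turn about the tool's z in degrees; "grip": the opening, from 0 (shut) to 1 (fully open). In form: [{"tx": .., "ty": .., "tz": .., "twist": .., "grip": ..}, ...]. A call has 1 to 12 rows; each row shifts and turns the commanded pose from where the row before left it, along the tool's axes as they then stand; what a row does not reach is not made up. A row lasts 1/8 s, in which the tool goes at most 62.5 mm and 10.7 degrees, less where a joint would pass 70% of its speed; a pose out of reach is approached as far as the arm can. A call is refused whole if a number of a shift passes 6.25 or a number of a turn 10.7, either way. A call with a gripper value outside its range is refused whole. The fingers move at their own pace and stop on an object; the grip force is fixed at half the most. Time passes only in rows, so rows that do not move let the fingers close. It gives the time, the measured TCP pose, the force and the opening at its end, in the units of the state.
- get_obs(): the state, without advancing time (a new reading comes with each control period).
- cams.snapshot(name): name is "scene" or "side" or "wrist"; returns a dict with "frame" (480x640x3 uint8, red, green, blue), "intrinsics" (3x3 intrinsics, pixels), "R" (3x3) and "t" (3): a world point X has camera coordinates R X + t; the wrist camera has in their place "hand_eye" (4x4, takes a point from camera to tool coordinates, whose origin is the TCP and whose axes are the flange's). Camera axes: x right, y down, z forward; pixel columns grow to the right and rows downward; lengths in m; the calibration is good to about 2 mm. A picture is of the moment at which its call begins: read the wrist's pose just before it. There is no depth.
- ticket.close_job(): hands the job in, once; it reports no verdict.
Trained networks look in a picture, given as the dict that the camera call returned (one of the last four; its "shot" number tells which), for a name from the list of things; names that differ only in an ending like _2 or _b are one class to them, and where a whole thing is asked for, a point or a joint stands for the part that bears it (a point fixed in the world has none). Each returns a list of dicts, best first, with "conf" (0 to 1); they miss things now and then, are a little off and sometimes report something else, mostly with a low value. They report only what shows in the picture. A call takes as long as a camera call. They do not tell look-alikes from the thing itself.
- cams.outline_of(picture, query): "region" (480x640 bool, what is visible of it) and "centre" ([column, row] in pixels, amid what is visible of it).
The state is a dict: "time": time; "joint_positions": joint angles; "qvel": joint speeds; "joint_torque": joint torques, N m; "tool_pos": TCP position; "ee_rot": TCP orientation; "wrist_force": force on the tool from outside, world axes, zero at the start; "wrist_torque": the same for the moment, N m; "width": finger opening in m.
Only numpy, scipy, OpenCV 4.12 (cv2) and the standard library are available. Lean on these libraries where they do the work, as an engineer would, in place of code of your own. Each camera call takes 0.05 s, during which the arm holds its last target.

## Working session

There is one attempt and no reset: what is moved stays moved. The work goes in short steps, Python scripts to look and compute and a shell command to move; the robot and the scene stay as the last step left them, time stands still between calls to the robot, and variables do not carry over. Pictures are saved under pics/ and viewed, and the job is handed in when it is done.

```bash
mkdir -p pics; python3 - <<'E'
from bench import get_obs,cams
import cv2
o=get_obs();print(o)
for n in("scene","side","wrist"):
    s=cams.snapshot(n);cv2.imwrite(f"pics/{n}0.png",s["frame"][:,:,::-1])
    print(n,s["intrinsics"],s.get("R"),s.get("t"),s.get("hand_eye"))
    for q in("screw","holder","rail","handle_slot","handle_bow","handle"):
        try:
            for d in cams.outline_of(s,q)[:3]:print(q,round(d["conf"],2),d["centre"],d["region"].sum())
        except Exception as e:print(q,e)
E
```

```text
{'time': 0.0, 'joint_positions': array([-1.24508240e+00,  8.79625956e-02,  1.37222244e+00, -1.66381507e-05,
        1.68362007e+00, -1.03133623e-01]), 'qvel': array([ 1.18097330e-04, -1.70907597e-03,  3.12835306e-04,  5.86912766e-05,
       -5.17065289e-04, -4.87449304e-04]), 'joint_torque': array([ 6.09803701e-04, -3.40177238e+01, -3.02430868e+01,  7.17519829e-02,
        3.28938081e-02, -1.59757396e-04]), 'tool_pos': array([ 0.22850813, -0.49970854,  0.21531616]), 'ee_rot': array([-3.13939026e+00, -2.11324595e-04,  4.28845458e-01]), 'wrist_force': array([-0.55645533,  0.73766921,  0.72609874]), 'wrist_torque': array([ 0.01143038, -0.03799284, -0.01306644]), 'width': 0.09393317913416549}
scene [[523.26200715   0.         324.47374112]
 [  0.         523.26200715 233.98740541]
 [  0.           0.           1.        ]] [[-0.26416444  0.96437815 -0.01385371]
 [ 0.66212684  0.17088945 -0.72964707]
 [-0.70128824 -0.20191972 -0.68368357]] [ 0.22766768 -0.32909587  1.68541656] None
screw 0.55 [279.5, 200.0] 118
screw 0.45 [273.4, 226.4] 96
holder 0.84 [272.5, 230.5] 332
rail 0.73 [422.9, 
[... 561 characters left out ...]
ail 0.7 [379.6, 394.9] 812
rail 0.6 [268.9, 231.3] 2576
handle_slot 0.58 [268.1, 221.6] 905
handle_bow 0.69 [271.2, 222.9] 909
handle_bow 0.6 [453.4, 312.7] 1199
handle_bow 0.53 [374.2, 263.5] 740
handle 0.75 [376.1, 262.6] 709
handle 0.7 [265.8, 220.8] 751
handle 0.16 [394.6, 307.4] 223
wrist [[370.38828216   0.         318.22680714]
 [  0.         370.38828216 241.09453298]
 [  0.           0.           1.        ]] None None [[ 1.15172627e-03 -9.70657100e-01 -2.40465109e-01  6.99055740e-02]
 [ 9.99998362e-01  7.82233996e-04  1.63201805e-03 -9.48947977e-04]
 [-1.39602992e-03 -2.40466595e-01  9.70656411e-01 -1.67612337e-01]
 [ 0.00000000e+00  0.00000000e+00  0.00000000e+00  1.00000000e+00]]
```

View pics/scene0.png

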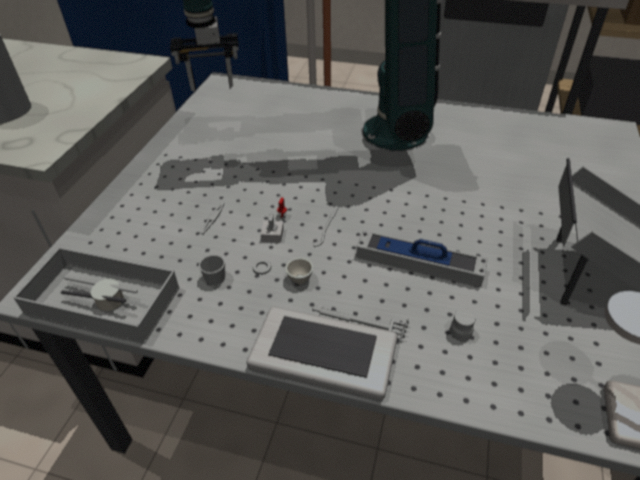

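View pics/side0.png

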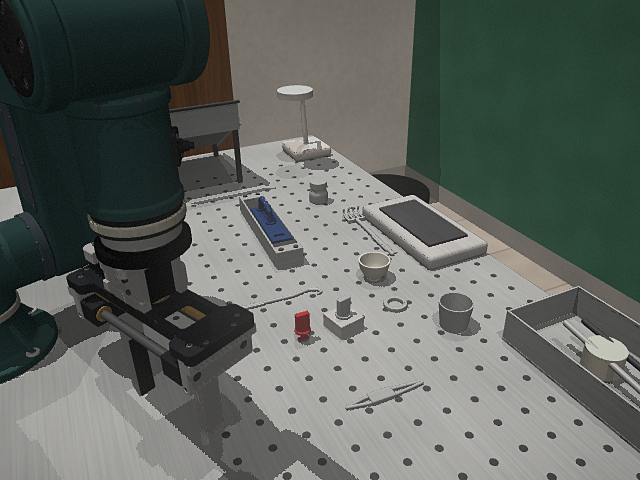

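View pics/wrist0.png

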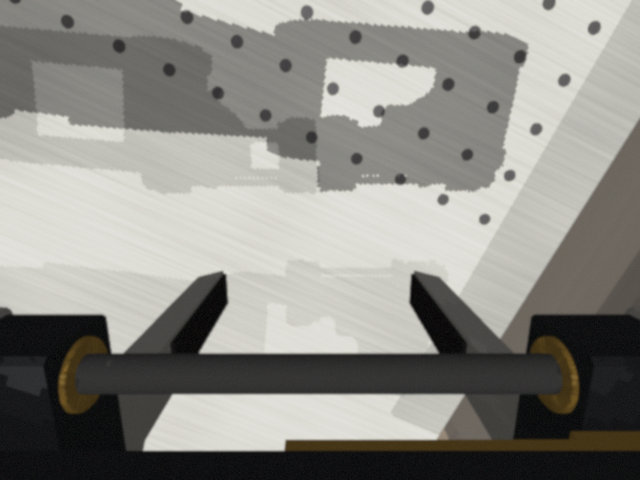

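The grey screw stands in the block at scene (271,228) / side (344,310). The red look-alike is at scene (281,207) / side (303,325), beside the block. The rail with the blue handle is at scene (420,258) / side (270,228). The grey screw in the block fits the description. Next I triangulate and confirm with crops.

```bash
cat >h.py <<'E'
import numpy as np,cv2
from bench import get_obs,cams
from scipy.spatial.transform import Rotation as Ro
def pose(s,o=None):
    if "hand_eye" in s and s.get("hand_eye") is not None:
        T=np.eye(4);T[:3,:3]=Ro.from_euler('xyz',o["ee_rot"]).as_matrix();T[:3,3]=o["tool_pos"]
        C=T@s["hand_eye"];R=C[:3,:3].T;return R,-R@C[:3,3]
    return s["R"],s["t"]
def onz(s,uv,z,o=None):
    R,t=pose(s,o);d=R.T@np.linalg.solve(s["intrinsics"],[uv[0],uv[1],1.]);c=-R.T@t
    return c+d*(z-c[2])/d[2]
def proj(s,X,o=None):
    R,t=pose(s,o);p=s["intrinsics"]@(R@np.asarray(X,float)+t);return p[:2]/p[2]
def tri(a,ua,b,ub):
    P=[s["intrinsics"]@np.c_[s["R"],s["t"]] for s in(a,b)]
    X=cv2.triangulatePoints(P[0],P[1],np.array(ua,float).reshape(2,1),np.array(ub,float).reshape(2,1));return (X[:3]/X[3]).ravel()
E
python3 - <<'E'
from h import *
a=cams.snapshot("scene");b=cams.snapshot("side")
print("screw",tri(a,[271,226],b,[345,308.6]),"red",tri(a,[281,205],b,[302,324]))
for q in("holder","rail","rake","skin_hook","gallipot","steel_cup","clamp_ring","forceps","jar"):
    for s in(a,b):
        r=cams.outline_of(s,q)[:2]
        print(q,[(round(d["conf"],2),onz(s,d["centre"],.02).round(3)) for d in r])
def crop(s,x,y,w,h,f,n):cv2.imwrite(n,cv2.resize(s["frame"][y:y+h,x:x+w,::-1],None,fx=f,fy=f,interpolation=cv2.INTER_CUBIC))
crop(b,225,180,190,165,4,"pics/c1.png");crop(a,250,180,250,120,3,"pics/c2.png")
E
```

```text
screw [ 0.56212183 -0.21979722  0.03573434] red [ 0.47835819 -0.22290976  0.0347077 ]
holder [(0.85, array([ 0.572, -0.212,  0.02 ]))]
holder [(0.92, array([ 0.545, -0.236,  0.02 ]))]
rail []
rail [(0.95, array([0.559, 0.128, 0.02 ]))]
rake [(0.7, array([0.775, 0.02 , 0.02 ]))]
rake [(0.56, array([0.755, 0.061, 0.02 ]))]
skin_hook []
skin_hook [(0.75, array([ 0.462, -0.115,  0.02 ])), (0.31, array([ 0.567, -0.202,  0.02 ]))]
gallipot [(0.65, array([ 0.669, -0.108,  0.02 ]))]
gallipot [(0.8, array([ 0.694, -0.098,  0.02 ]))]
steel_cup [(0.3, array([ 0.482, -0.093,  0.02 ]))]
steel_cup [(0.92, array([ 0.738, -0.297,  0.02 ]))]
clamp_ring [(0.63, array([ 0.696, -0.196,  0.02 ]))]
clamp_ring [(0.8, array([ 0.652, -0.238,  0.02 ]))]
forceps [(0.5, array([ 0.554, -0.385,  0.02 ])), (0.37, array([ 0.667, -0.111,  0.02 ]))]
forceps [(0.63, array([ 0.525, -0.403,  0.02 ]))]
jar [(0.84, array([0.735, 0.271, 0.02 ])), (0.26, array([ 0.546, -0.388,  0.02 ]))]
jar [(0.88, array([0.753, 0.28 , 0.02 ]))]
```

View pics/c1.png

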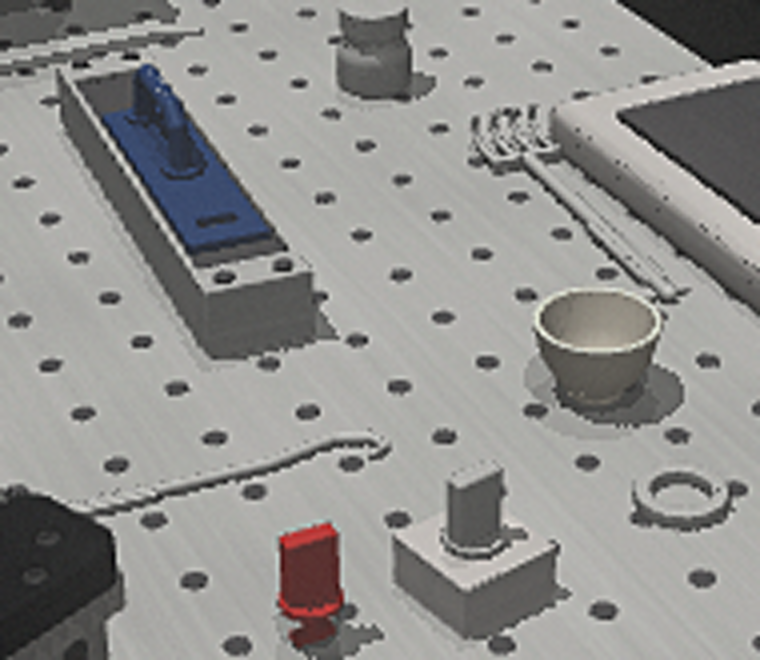

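View pics/c2.png

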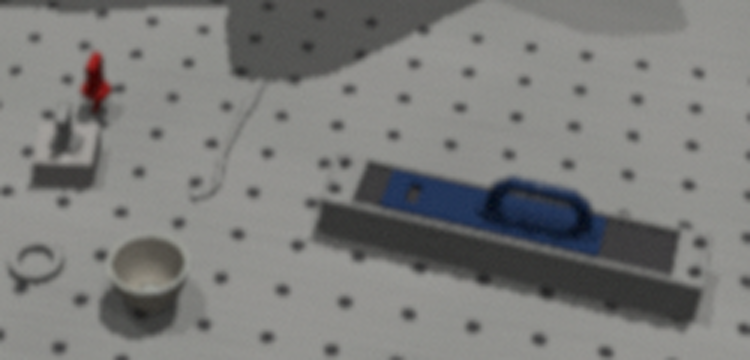

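```bash
python3 -m crank '[{"tx":4.5,"ty":-1.77,"tz":-0.5},{"tx":4.5,"ty":-1.77,"tz":-0.5},{"tx":4.5,"ty":-1.77,"tz":-0.5},{"tx":4.5,"ty":-1.77,"tz":-0.5},{"tx":4.5,"ty":-1.77,"tz":0},{"tx":4.5,"ty":-1.77},{"tx":4.5,"ty":-1.77},{"tx":4.5,"ty":-1.77},{},{}]'
python3 - <<'E'
from h import *
o=get_obs();s=cams.snapshot("wrist");cv2.imwrite("pics/w1.png",s["frame"][:,:,::-1]);print(o["tool_pos"],o["ee_rot"],o["joint_positions"])
for q in("screw","holder","handle_slot","rail"):
    for d in cams.outline_of(s,q):print(q,round(d["conf"],2),d["centre"],onz(s,d["centre"],.04,o))
E
```

```text
[ 0.22866937 -0.50021947  0.21649675] [ 3.14152058e+00 -2.40249184e-05  4.28783086e-01] [-1.24513171e+00  8.71967205e-02  1.37072151e+00  3.15169168e-05
  1.68360521e+00 -1.03114923e-01]invalid input at $[0]: expected keys tx, ty, tz, twist, grip
```

View pics/w1.png

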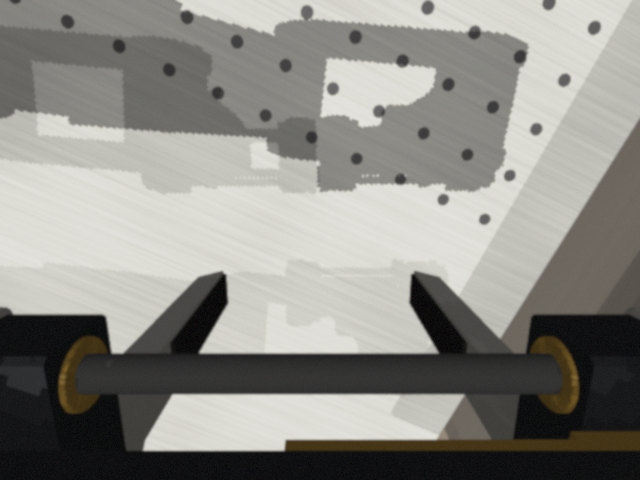

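The call was refused because every row needs all the keys. The arm has not moved.

```bash
python3 -m crank '[{"tx":4.5,"ty":-1.77,"tz":-0.5,"twist":0,"grip":1},{"tx":4.5,"ty":-1.77,"tz":-0.5,"twist":0,"grip":1},{"tx":4.5,"ty":-1.77,"tz":-0.5,"twist":0,"grip":1},{"tx":4.5,"ty":-1.77,"tz":-0.5,"twist":0,"grip":1},{"tx":4.5,"ty":-1.77,"tz":0,"twist":0,"grip":1},{"tx":4.5,"ty":-1.77,"tz":0,"twist":0,"grip":1},{"tx":4.5,"ty":-1.77,"tz":0,"twist":0,"grip":1},{"tx":4.5,"ty":-1.77,"tz":0,"twist":0,"grip":1},{"tx":0,"ty":0,"tz":0,"twist":0,"grip":1},{"tx":0,"ty":0,"tz":0,"twist":0,"grip":1}]'
python3 - <<'E'
from h import *
o=get_obs();s=cams.snapshot("wrist");cv2.imwrite("pics/w2.png",s["frame"][:,:,::-1]);print(o["tool_pos"],o["ee_rot"],o["joint_positions"])
for q in("screw","holder","handle_slot","rail"):
    for d in cams.outline_of(s,q):print(q,round(d["conf"],2),d["centre"],onz(s,d["centre"],.04,o))
E
```

```text
time: 3.55
tool_pos: [0.4969, -0.2221, 0.2364]
ee_rot: [3.141, 0.001, 0.429]
wrist_force: [0.3, -0.0, 0.7]
width: 0.0941
[ 0.49688238 -0.22208771  0.23639658] [3.14131816e+00 8.36351673e-04 4.28922475e-01] [-5.23980904e-01  7.16983554e-02  1.34818467e+00 -8.50431152e-04
  1.72197035e+00  6.17764868e-01]
screw 0.84 [313.2, 233.1] [ 0.48360843 -0.22226988  0.04      ]
screw 0.65 [342.6, 163.6] [ 0.5578146  -0.21961197  0.04      ]
holder 0.78 [335.3, 154.5] [ 0.56259867 -0.2095817   0.04      ]
handle_slot 0.71 [508.0, 25.7] [ 0.72676543 -0.30114253  0.04      ]
handle_slot 0.59 [36.7, 19.9] [0.55734392 0.0787439  0.04      ]
rail 0.89 [75.0, 40.1] [0.55565848 0.04371296 0.04      ]
```

View pics/w2.png

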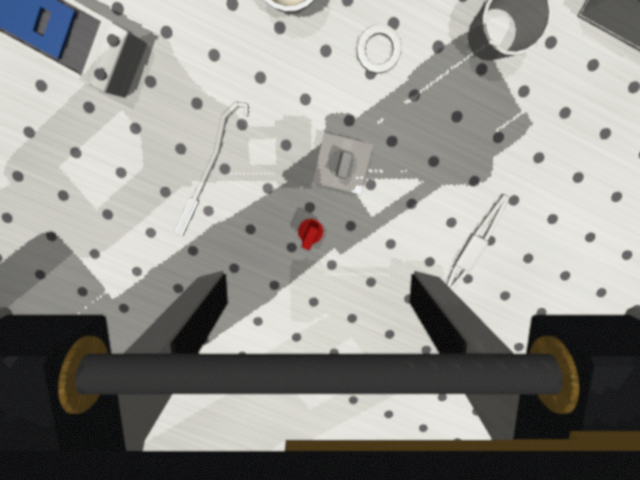

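```bash
python3 - <<'E'
import cv2
f=cv2.imread("pics/w2.png")[110:260,270:410];cv2.imwrite("pics/c3.png",cv2.resize(f,None,fx=4,fy=4,interpolation=cv2.INTER_CUBIC))
E
```

```text
(no output)
```

View pics/c3.png

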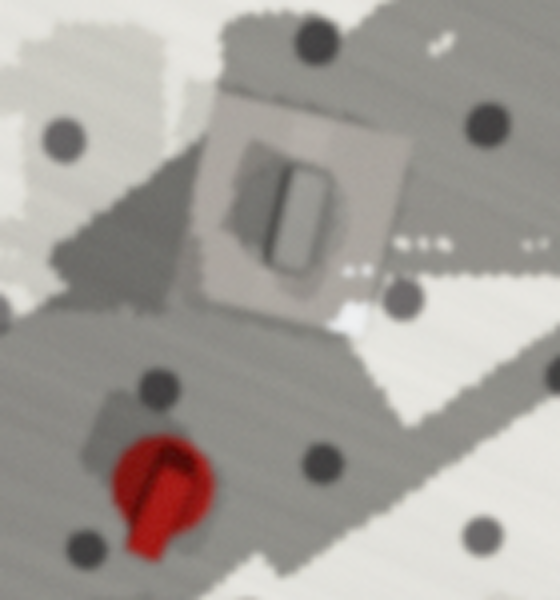

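```bash
python3 - <<'E'
from h import *
o=get_obs();s=cams.snapshot("wrist")
P=lambda p,z:onz(s,[270+p[0]/4,110+p[1]/4],z,o)
c=[P(p,.026) for p in[(218,92),(412,138),(372,340),(185,297)]]
w=[P(p,.062) for p in[(292,163),(330,172),(310,273),(274,262)]]
for n,k in(("blk",c),("wing",w)):
    print(n,np.mean(k,0))
    for i in range(4):
        d=k[(i+1)%4]-k[i];print(np.linalg.norm(d).round(4),np.degrees(np.arctan2(d[1],d[0])).round(1))
E
```

```text
blk [ 0.55731404 -0.22330143  0.026     ]
0.0492 -78.3
0.0506 -165.1
0.0489 101.7
0.0506 15.2
wing [ 0.55809902 -0.22130721  0.062     ]
0.0088 -78.4
0.0228 -165.8
0.0086 97.8
0.0222 14.8
```

```bash
python3 -m crank '[{"tx":0,"ty":0,"tz":0,"twist":5.5,"grip":0.5},{"tx":0,"ty":0,"tz":0,"twist":5.4,"grip":0.5},{"tx":3,"ty":0.7,"tz":2,"twist":0,"grip":0.5},{"tx":3,"ty":0.7,"tz":2,"twist":0,"grip":0.5},{"tx":0,"ty":0,"tz":3,"twist":0,"grip":0.5},{"tx":0,"ty":0,"tz":0,"twist":0,"grip":0.5},{"tx":0,"ty":0,"tz":0,"twist":0,"grip":0.5},{"tx":0,"ty":0,"tz":0,"twist":0,"grip":0.5}]'
python3 - <<'E'
from h import *
o=get_obs();s=cams.snapshot("wrist");cv2.imwrite("pics/w3.png",s["frame"][:,:,::-1]);print(o["tool_pos"],o["ee_rot"],o["joint_positions"])
for q in("screw","holder"):
    for d in cams.outline_of(s,q):
        print(q,round(d["conf"],2),d["centre"],onz(s,d["centre"],.055,o),cv2.minAreaRect(np.argwhere(d["region"])[:,::-1].astype(np.float32)))
E
```

```text
time: 4.85
tool_pos: [0.5594, -0.2218, 0.1687]
ee_rot: [3.139, -0.003, 0.238]
wrist_force: [-0.3, -0.3, 0.3]
width: 0.0469
[ 0.55937671 -0.22181298  0.16872064] [ 3.13914451e+00 -2.77041849e-03  2.38118806e-01] [-4.71685603e-01  2.12751940e-01  1.32299354e+00 -5.14778932e-05
  1.60215042e+00  8.60993599e-01]
screw 0.56 [298.1, 316.6] [ 0.49363035 -0.2205124   0.055     ] ((296.5, 320.0), (46.0, 29.0), 90.0)
holder 0.91 [313.3, 220.1] [ 0.57502213 -0.21380109  0.055     ] ((316.5, 232.5), (61.0, 59.0), 90.0)
holder 0.21 [318.4, 236.1] [ 0.56364295 -0.22062965  0.055     ] ((316.5, 240.0), (40.0, 31.0), 90.0)
```

View pics/w3.png

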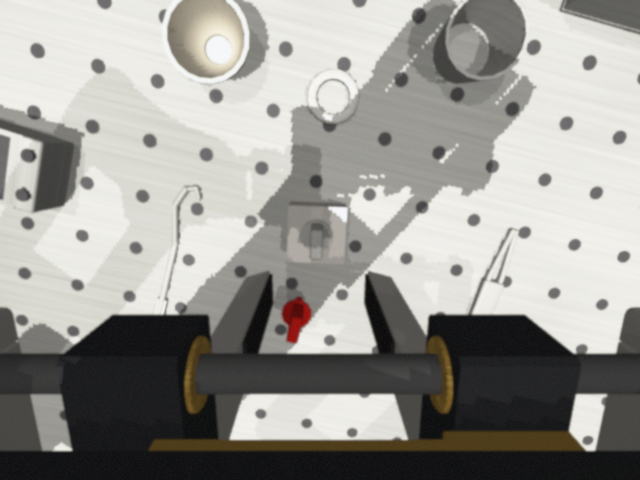

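```bash
python3 - <<'E'
import cv2
f=cv2.imread("pics/w3.png")[195:275,275:365];cv2.imwrite("pics/c4.png",cv2.resize(f,None,fx=7,fy=7,interpolation=cv2.INTER_CUBIC))
E
```

```text
(no output)
```

View pics/c4.png

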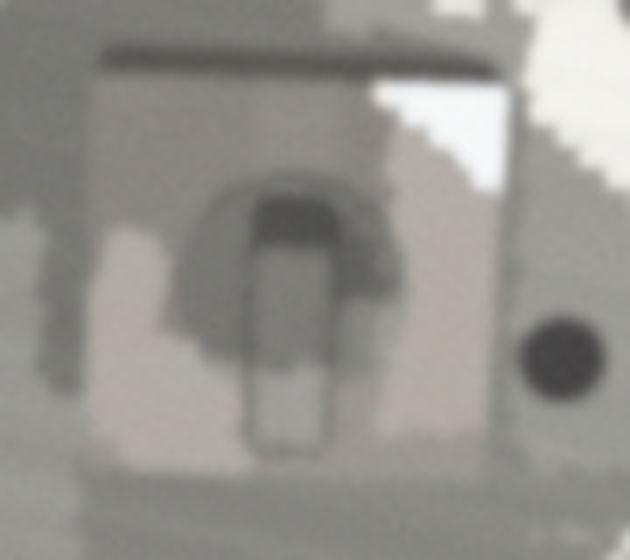

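```bash
python3 - <<'E'
from h import *
o=get_obs();s=cams.snapshot("wrist");print(o["tool_pos"],o["ee_rot"])
P=lambda p,z:onz(s,[275+p[0]/7,195+p[1]/7],z,o)
c=[P(p,.026) for p in[(100,68),(505,80),(490,470),(82,465)]]
w=[P(p,.062) for p in[(252,245),(338,247),(328,455),(245,455)]]
R=Ro.from_euler('xyz',o["ee_rot"]).as_matrix()
for n,k in(("blk",c),("wing",w)):
    m=np.mean(k,0);print(n,m,"tool",R.T@(m-o["tool_pos"]))
    for i in range(4):
        d=k[(i+1)%4]-k[i];print(np.linalg.norm(d).round(4),np.degrees(np.arctan2(d[1],d[0])).round(1))
E
```

```text
[ 0.55914299 -0.22152191  0.16792923] [ 3.13995218e+00 -1.81490172e-03  2.38343063e-01]
blk [ 0.55831677 -0.2203872   0.026     ] tool [-0.00079256 -0.00153053  0.14192571]
0.0487 -78.0
0.049 -167.4
0.0509 102.9
0.0498 10.1
wing [ 0.55775356 -0.22012781  0.062     ] tool [-0.00121327 -0.0018565   0.1059243 ]
0.0093 -77.7
0.0234 -168.8
0.0091 103.7
0.0236 11.6
```

```bash
python3 -m crank '[{"tx":-0.1,"ty":-0.15,"tz":2,"twist":1.8,"grip":0.5},{"tx":0,"ty":0,"tz":3,"twist":0,"grip":0.5},{"tx":0,"ty":0,"tz":3,"twist":0,"grip":0.5},{"tx":0,"ty":0,"tz":2,"twist":0,"grip":0.5},{"tx":0,"ty":0,"tz":1.5,"twist":0,"grip":0.5},{"tx":0,"ty":0,"tz":0.7,"twist":0,"grip":0.5},{"tx":0,"ty":0,"tz":0,"twist":0,"grip":0.5},{"tx":0,"ty":0,"tz":0,"twist":0,"grip":0.5},{"tx":0,"ty":0,"tz":0,"twist":0,"grip":0.5}]'
python3 - <<'E'
from h import *
s=cams.snapshot("side");cv2.imwrite("pics/s4.png",cv2.resize(s["frame"][230:380,250:450,::-1],None,fx=4,fy=4))
E
```

```text
time: 6.18
tool_pos: [0.5581, -0.2203, 0.0455]
ee_rot: [3.14, -0.001, 0.207]
wrist_force: [0.3, 0.8, 0.7]
width: 0.047
```

View pics/s4.png

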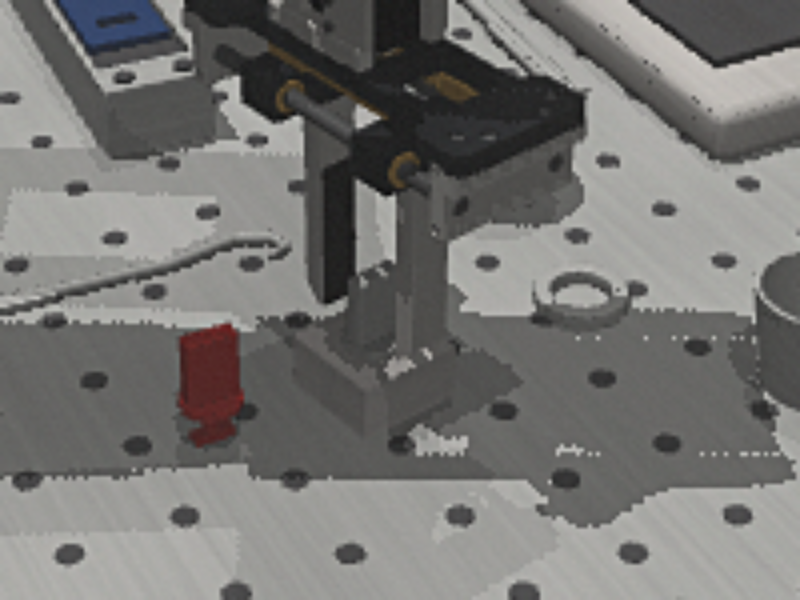

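The crop shows the fingers straddling the grey wing at about crop (375,310). The red look-alike stands clear at (210,380). I'll close and check the opening before lifting.

```bash
python3 -m crank '[{"tx":0,"ty":0,"tz":0,"twist":0,"grip":0},{"tx":0,"ty":0,"tz":0,"twist":0,"grip":0},{"tx":0,"ty":0,"tz":0,"twist":0,"grip":0},{"tx":0,"ty":0,"tz":0,"twist":0,"grip":0},{"tx":0,"ty":0,"tz":0,"twist":0,"grip":0},{"tx":0,"ty":0,"tz":0,"twist":0,"grip":0}]'
```

```text
time: 6.98
tool_pos: [0.5575, -0.22, 0.0444]
ee_rot: [3.141, 0.0, 0.207]
wrist_force: [0.1, 0.3, -0.2]
width: 0.0099
```

```bash
python3 -m crank '[{"tx":0,"ty":0,"tz":-1,"twist":0,"grip":0},{"tx":0,"ty":0,"tz":-3,"twist":0,"grip":0},{"tx":0,"ty":0,"tz":-4,"twist":0,"grip":0},{"tx":0,"ty":0,"tz":-4,"twist":0,"grip":0},{"tx":0,"ty":0,"tz":-3,"twist":0,"grip":0}]'
python3 -m crank '[{"tx":-0.8,"ty":-3.4,"tz":0,"twist":0,"grip":0},{"tx":-0.8,"ty":-4.5,"tz":0,"twist":0,"grip":0},{"tx":-0.8,"ty":-4.6,"tz":0,"twist":0,"grip":0},{"tx":-0.8,"ty":-4.6,"tz":0,"twist":0,"grip":0},{"tx":-0.8,"ty":-4.6,"tz":0,"twist":0,"grip":0},{"tx":-0.8,"ty":-4.6,"tz":0,"twist":0,"grip":0},{"tx":-0.8,"ty":-3.5,"tz":0,"twist":0,"grip":0},{"tx":0,"ty":-1,"tz":0,"twist":0,"grip":0},{"tx":0,"ty":0,"tz":0,"twist":0,"grip":0},{"tx":0,"ty":0,"tz":0,"twist":0,"grip":0},{"tx":0,"ty":0,"tz":0,"twist":0,"grip":0}]'
python3 - <<'E'
from h import *
o=get_obs();s=cams.snapshot("wrist");cv2.imwrite("pics/w5.png",s["frame"][:,:,::-1]);print(o["tool_pos"],o["ee_rot"],o["joint_positions"])
s=cams.snapshot("side");cv2.imwrite("pics/s5.png",s["frame"][:,:,::-1])
E
```

```text
time: 7.6
tool_pos: [0.5579, -0.2201, 0.1976]
ee_rot: [3.14, -0.002, 0.207]
wrist_force: [0.4, -0.6, -0.7]
width: 0.0099
time: 8.98
tool_pos: [0.4397, 0.069, 0.1943]
ee_rot: [3.141, 0.0, 0.205]
wrist_force: [0.4, -1.9, 0.5]
width: 0.0099
[0.43972759 0.0689702  0.19432546] [3.14126417e+00 4.02978048e-04 2.05433439e-01] [ 2.83767406e-02 -1.43729426e-01  1.63961027e+00 -3.95445125e-04
  1.64605063e+00  1.39370990e+00]
```

View pics/w5.png

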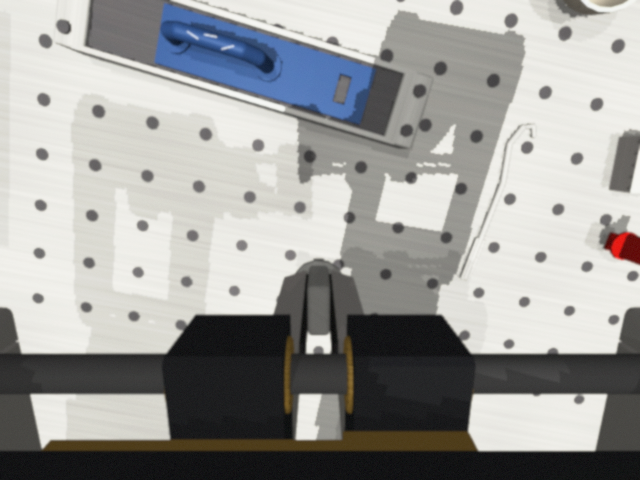

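View pics/s5.png

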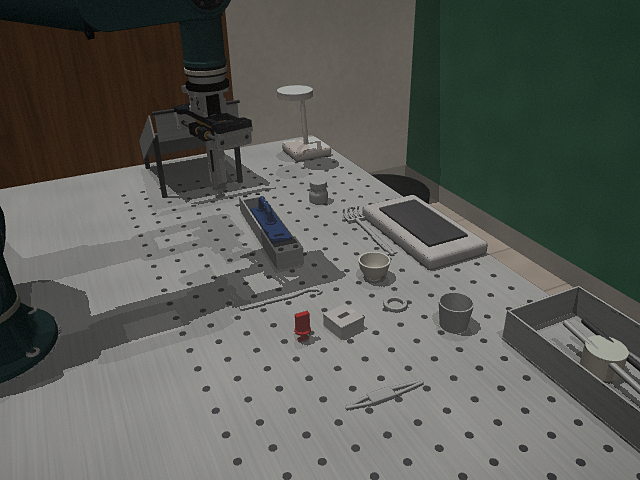

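The block is empty and the screw is held (wrist view at (318,290)). The handle slot shows at about (342,89). I'll measure it and the rail edges.

```bash
python3 - <<'E'
import cv2
f=cv2.imread("pics/w5.png")[0:160,50:450];cv2.imwrite("pics/c5.png",cv2.resize(f,None,fx=2,fy=2,interpolation=cv2.INTER_CUBIC))
f=cv2.imread("pics/w5.png")[50:160,290:440];cv2.imwrite("pics/c6.png",cv2.resize(f,None,fx=5,fy=5,interpolation=cv2.INTER_CUBIC))
E
```

```text
(no output)
```

View pics/c5.png

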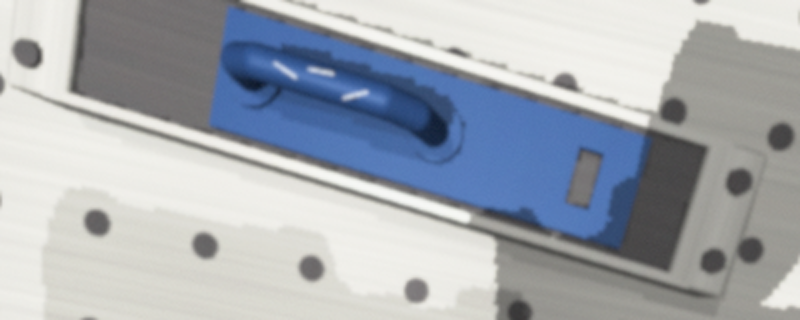

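View pics/c6.png

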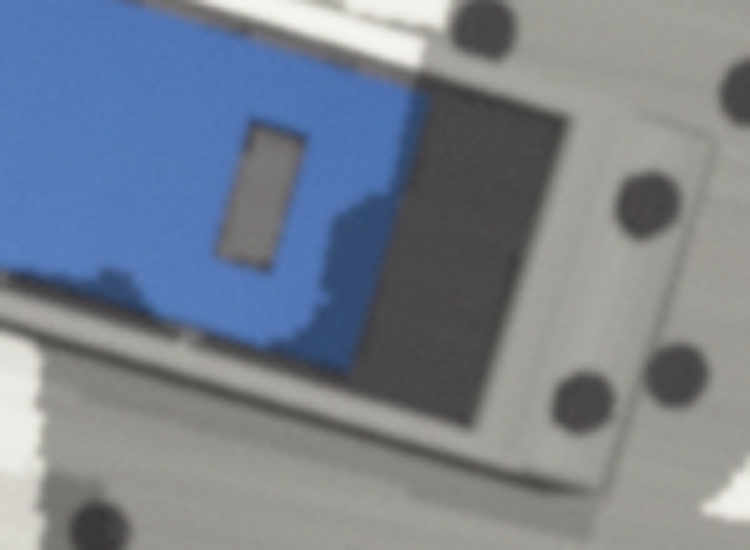

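```bash
python3 - <<'E'
from h import *
o=get_obs();s=cams.snapshot("wrist");print(o["tool_pos"],o["ee_rot"],o["time"])
P=lambda p,z=.041:onz(s,[290+p[0]/5,50+p[1]/5],z,o)
Q=lambda p,z=.041:onz(s,[50+p[0]/2,p[1]/2],z,o)
an=lambda a,b:np.degrees(np.arctan2(*(b-a)[1::-1])).round(2)
k=[P(p) for p in[(250,122),(305,135),(270,270),(217,258)]];m=np.mean(k,0);print("slot",m)
for i in range(4):
    d=k[(i+1)%4]-k[i];print(np.linalg.norm(d).round(4),an(k[i],k[(i+1)%4]))
e=[P((428,90)),P((352,372))];print("plate end",an(*e),np.linalg.norm(e[1]-e[0]))
e2=[P((713,135),.0405),P((605,490),.0405)];print("cap",an(*e2),np.linalg.norm(e2[1]-e2[0]))
print("plate lower long",an(Q((620,248)),Q((210,128))), "upper",an(Q((645,135)),Q((232,8))))
print("rail low outer",an(Q((705,292),.0405),Q((75,102),.0405)))
# plate end centre
print("plate w lower-upper far end", np.linalg.norm(Q((210,128))-Q((232,8))), "len",np.linalg.norm((Q((620,248))-Q((210,128)))))
cen=(e[0]+e[1])/2;print("plate end->slot",m-cen,np.linalg.norm((m-cen)[:2]))
cc=(e2[0]+e2[1])/2;print("cap->slot",m-cc,np.linalg.norm((m-cc)[:2]))
E
```

```text
[0.43960229 0.0692086  0.19430258] [3.14145093e+00 4.23572104e-04 2.05722276e-01] 9.075
slot [0.55787784 0.07477141 0.041     ]
0.0091 -90.45
0.0212 177.39
0.0089 89.85
0.0212 -2.06
plate end 177.57 0.04450171061080429
cap 177.63 0.05724915001919198
plate lower long 86.35 upper 86.18
rail low outer 85.82
plate w lower-upper far end 0.04448511111535416 len 0.1709670446776152
plate end->slot [0.00111979 0.02178091 0.        ] 0.021809674865751274
cap->slot [0.00442785 0.06817566 0.0005    ] 0.0683192968996173
```

```bash
python3 -m crank '[{"tx":0,"ty":0,"tz":0,"twist":7.5,"grip":0},{"tx":0,"ty":0,"tz":0,"twist":7.4,"grip":0},{"tx":2.4,"ty":-0.42,"tz":1.5,"twist":0,"grip":0},{"tx":2.4,"ty":-0.42,"tz":1.5,"twist":0,"grip":0},{"tx":0,"ty":0,"tz":0,"twist":0,"grip":0},{"tx":0,"ty":0,"tz":0,"twist":0,"grip":0},{"tx":0,"ty":0,"tz":0,"twist":0,"grip":0}]'
python3 - <<'E'
from h import *
o=get_obs();s=cams.snapshot("wrist");cv2.imwrite("pics/w6.png",s["frame"][:,:,::-1]);print(o["tool_pos"],o["ee_rot"],o["joint_positions"])
u=proj(s,[.5579,.0748,.041],o);print(u)
x,y=int(u[0]),int(u[1]);x0,y0=x-60,max(0,y-50);print(x0,y0)
cv2.imwrite("pics/c7.png",cv2.resize(s["frame"][y0:y0+100,x0:x0+120,::-1],None,fx=6,fy=6,interpolation=cv2.INTER_CUBIC))
E
```

```text
time: 10.0
tool_pos: [0.4876, 0.0757, 0.1654]
ee_rot: [-3.142, -0.001, -0.053]
wrist_force: [0.1, 0.0, -1.0]
width: 0.0099
[0.48758378 0.07567384 0.16535804] [-3.14159216e+00 -1.34704353e-03 -5.30053637e-02] [ 3.90964268e-02 -2.43217167e-02  1.58667069e+00 -1.23401893e-04
  1.57790230e+00  1.66289716e+00]
[315.3910236 148.6708833]
255 98
```

View pics/w6.png

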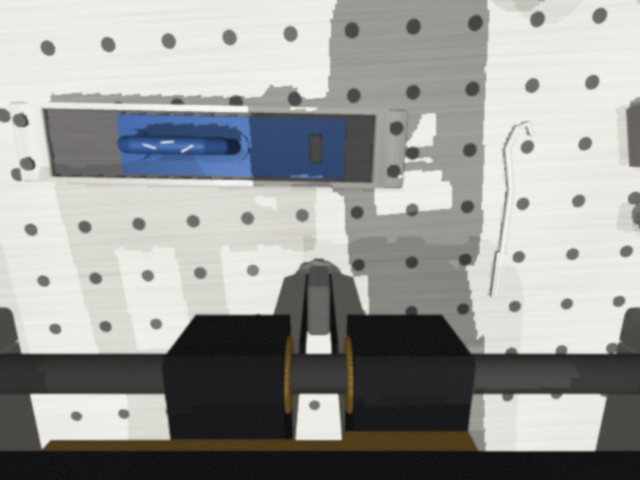

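View pics/c7.png

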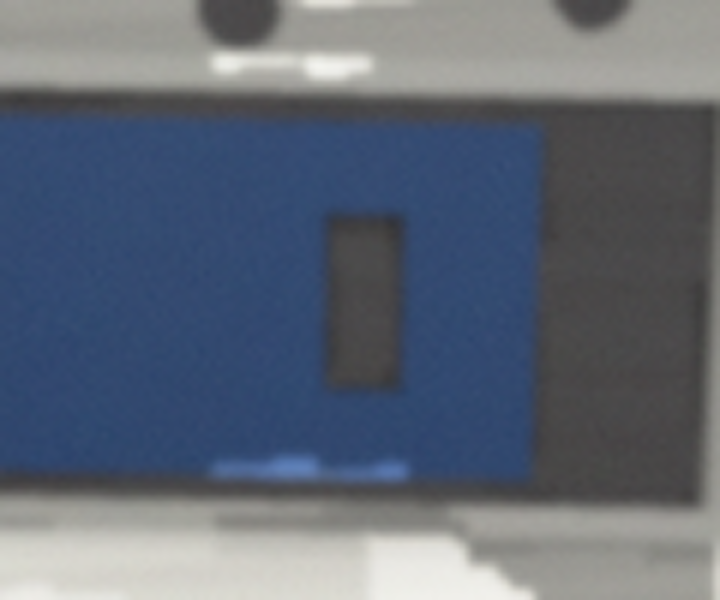

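```bash
python3 - <<'E'
from h import *
o=get_obs();s=cams.snapshot("wrist")
H=np.linalg.inv(s["hand_eye"])
for p in[(.012,0,-.017),(-.012,0,-.017),(.012,.005,-.017),(.012,-.005,-.017),(.014,0,.015),(.012,0,.015)]:
    c=H@[*p,1];u=s["intrinsics"]@c[:3];print(p,u[:2]/u[2])
cv2.imwrite("pics/c8.png",cv2.resize(s["frame"][240:350,260:380,::-1],None,fx=6,fy=6,interpolation=cv2.INTER_CUBIC))
m=onz(s,[316.0,148.3],.041,o);print(m,o["tool_pos"],o["ee_rot"])
E
```

```text
(0.012, 0, -0.017) [320.19621889 286.48443992]
(-0.012, 0, -0.017) [320.06597244 336.98099345]
(0.012, 0.005, -0.017) [331.77155719 286.49012855]
(0.012, -0.005, -0.017) [308.61951595 286.47875062]
(0.014, 0, 0.015) [319.78149687 260.51443345]
(0.012, 0, 0.015) [319.77312195 264.23010138]
[0.55820243 0.07434034 0.041     ] [0.4876149  0.07569499 0.16541031] [-3.14158441e+00 -1.51071700e-03 -5.30201504e-02]
```

View pics/c8.png

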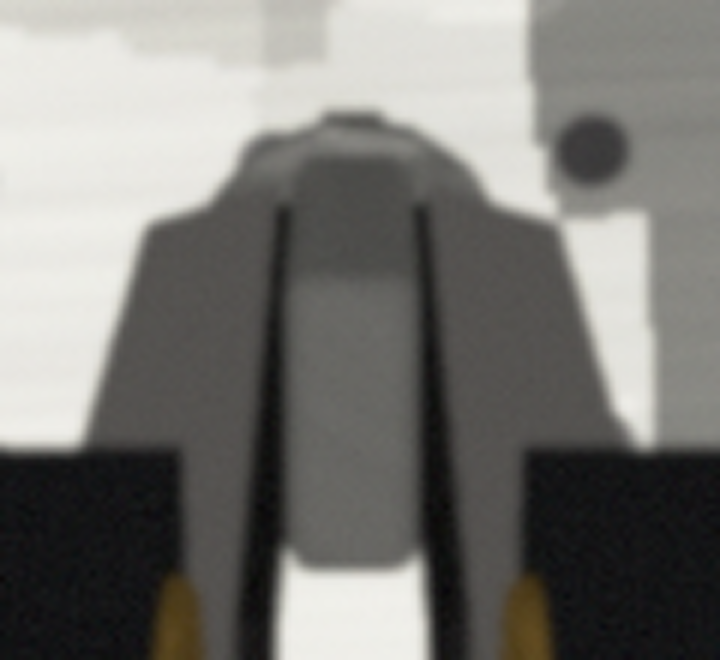

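```bash
python3 -m crank '[{"tx":2,"ty":-0.1,"tz":0,"twist":1.0,"grip":0},{"tx":3,"ty":-0.1,"tz":1,"twist":0,"grip":0},{"tx":2,"ty":-0.1,"tz":2,"twist":0,"grip":0},{"tx":0,"ty":0,"tz":2.5,"twist":0,"grip":0},{"tx":0,"ty":0,"tz":1.6,"twist":0,"grip":0},{"tx":0,"ty":0,"tz":0,"twist":0,"grip":0},{"tx":0,"ty":0,"tz":0,"twist":0,"grip":0},{"tx":0,"ty":0,"tz":0,"twist":0,"grip":0}]'
python3 - <<'E'
from h import *
o=get_obs();s=cams.snapshot("wrist");print(o["tool_pos"],o["ee_rot"],o["wrist_force"])
cv2.imwrite("pics/w9.png",s["frame"][:,:,::-1])
for n,w in(("side",(200,150,160,120)),("scene",(310,170,160,120))):
    s=cams.snapshot(n);x,y,a,b=w
    cv2.imwrite(f"pics/{n}9.png",cv2.resize(s["frame"][y:y+b,x:x+a,::-1],None,fx=5,fy=5,interpolation=cv2.INTER_CUBIC))
    print(n,[((proj(s,p)-[x,y])*5).round(1) for p in([*o["tool_pos"][:2],.051],[.558,.0745,.041])])
E
```

```text
time: 11.1
tool_pos: [0.5585, 0.0742, 0.095]
ee_rot: [-3.141, -0.003, -0.07]
wrist_force: [0.6, 0.2, -1.3]
width: 0.0097
[0.55853212 0.07424991 0.09501147] [-3.14140738e+00 -2.78267342e-03 -7.02812092e-02] [ 0.57004109  0.17849594 -1.30554932]
side [array([394. , 400.7]), array([393.9, 421.4])]
scene [array([390., 354.]), array([389.3, 368.4])]
```

View pics/side9.png

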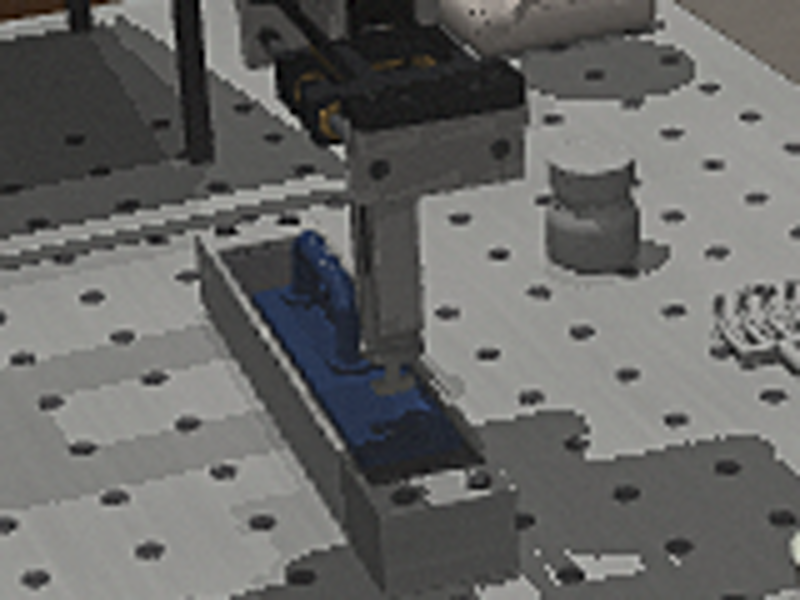

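View pics/scene9.png

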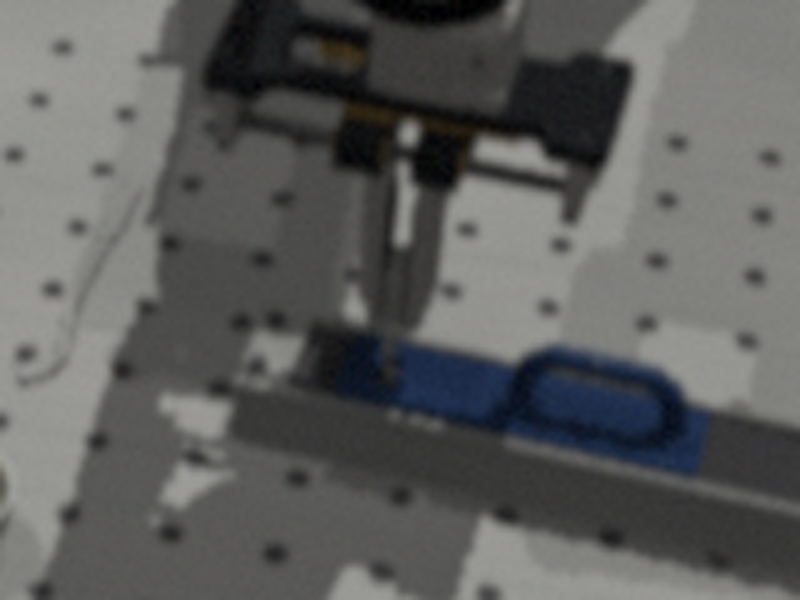

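View pics/w9.png

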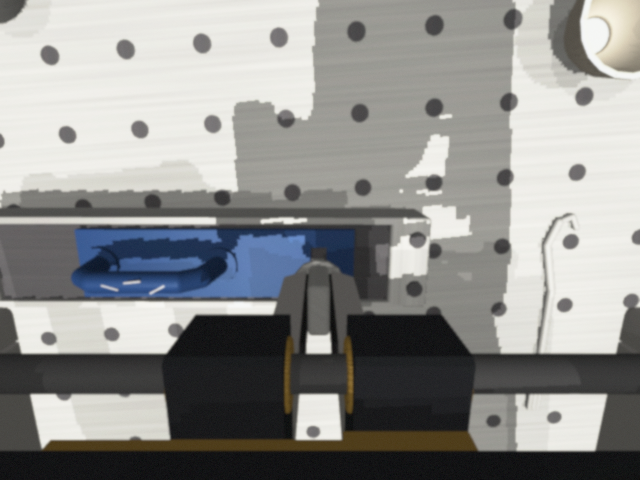

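```bash
python3 -m crank '[{"tx":0,"ty":0,"tz":0.8,"twist":0,"grip":0},{"tx":0,"ty":0,"tz":0.5,"twist":0,"grip":0},{"tx":0,"ty":0,"tz":0.2,"twist":0,"grip":0},{"tx":0,"ty":0,"tz":0.1,"twist":0,"grip":0},{"tx":0,"ty":0,"tz":0,"twist":0,"grip":0}]'
python3 -m crank '[{"tx":0,"ty":0,"tz":0.1,"twist":0,"grip":0},{"tx":0,"ty":0,"tz":0.1,"twist":0,"grip":0},{"tx":0,"ty":0,"tz":0,"twist":0,"grip":0}]'
```

```text
time: 11.88
tool_pos: [0.5578, 0.0742, 0.0775]
ee_rot: [3.142, -0.0, -0.07]
wrist_force: [0.5, -0.2, -0.1]
width: 0.0098
time: 12.25
tool_pos: [0.5577, 0.0742, 0.0754]
ee_rot: [3.141, 0.0, -0.07]
wrist_force: [-0.7, 0.8, -1.0]
width: 0.0096
```

```bash
python3 -m crank '[{"tx":0,"ty":0,"tz":0.05,"twist":0,"grip":0},{"tx":0,"ty":0,"tz":0,"twist":0,"grip":0}]'
python3 -m crank '[{"tx":0,"ty":0,"tz":0.05,"twist":0,"grip":0},{"tx":0,"ty":0,"tz":0,"twist":0,"grip":0}]'
python3 -m crank '[{"tx":0,"ty":0,"tz":0.05,"twist":0,"grip":0},{"tx":0,"ty":0,"tz":0,"twist":0,"grip":0}]'
```

```text
time: 12.5
tool_pos: [0.5577, 0.0742, 0.0749]
ee_rot: [3.141, 0.0, -0.07]
wrist_force: [-0.2, -0.8, -0.6]
width: 0.0095
time: 12.75
tool_pos: [0.5578, 0.0742, 0.0744]
ee_rot: [3.142, 0.0, -0.07]
wrist_force: [-0.9, -0.0, -0.3]
width: 0.0097
time: 13.0
tool_pos: [0.5578, 0.0742, 0.074]
ee_rot: [3.142, -0.0, -0.07]
wrist_force: [0.2, 0.1, -1.2]
width: 0.01
```

```bash
python3 -m crank '[{"tx":0,"ty":0,"tz":0.03,"twist":0,"grip":0},{"tx":0,"ty":0,"tz":0,"twist":0,"grip":0}]'
python3 -m crank '[{"tx":0,"ty":0,"tz":0.03,"twist":0,"grip":0},{"tx":0,"ty":0,"tz":0,"twist":0,"grip":0}]'
python3 -m crank '[{"tx":0,"ty":0,"tz":0.03,"twist":0,"grip":0},{"tx":0,"ty":0,"tz":0,"twist":0,"grip":0}]'
```

```text
time: 13.25
tool_pos: [0.5578, 0.0742, 0.0739]
ee_rot: [3.142, -0.0, -0.07]
wrist_force: [0.2, -0.1, 1.3]
width: 0.0098
time: 13.5
tool_pos: [0.5578, 0.0742, 0.0739]
ee_rot: [3.142, -0.0, -0.07]
wrist_force: [-0.8, -0.2, 4.2]
width: 0.0099
time: 13.75
tool_pos: [0.5579, 0.0742, 0.0738]
ee_rot: [3.141, -0.0, -0.07]
wrist_force: [-1.8, -2.0, 4.8]
width: 0.0096
```

```bash
python3 -m crank '[{"tx":0,"ty":-0.1,"tz":0,"twist":0,"grip":0},{"tx":0,"ty":-0.2,"tz":0,"twist":0,"grip":0},{"tx":0,"ty":-0.2,"tz":0,"twist":0,"grip":0},{"tx":0,"ty":-0.1,"tz":0,"twist":0,"grip":0},{"tx":0,"ty":0,"tz":0,"twist":0,"grip":0}]'
python3 -m crank '[{"tx":0,"ty":-0.2,"tz":0,"twist":0,"grip":0},{"tx":0,"ty":-0.2,"tz":0,"twist":0,"grip":0},{"tx":0,"ty":-0.2,"tz":0,"twist":0,"grip":0},{"tx":0,"ty":0,"tz":0,"twist":0,"grip":0}]'
```

```text
time: 14.38
tool_pos: [0.5588, 0.0786, 0.0738]
ee_rot: [3.138, -0.002, -0.071]
wrist_force: [-1.8, -4.1, 6.1]
width: 0.0099
time: 14.88
tool_pos: [0.5592, 0.0846, 0.0738]
ee_rot: [3.138, -0.002, -0.071]
wrist_force: [-0.8, -5.0, 5.8]
width: 0.0093
```

```bash
python3 -m crank '[{"tx":0,"ty":-0.2,"tz":0,"twist":0,"grip":0},{"tx":0,"ty":-0.2,"tz":0,"twist":0,"grip":0},{"tx":0,"ty":-0.2,"tz":0,"twist":0,"grip":0},{"tx":0,"ty":0,"tz":0,"twist":0,"grip":0}]'
python3 -m crank '[{"tx":0,"ty":-0.15,"tz":0,"twist":0,"grip":0},{"tx":0,"ty":-0.05,"tz":0,"twist":0,"grip":0},{"tx":0,"ty":0,"tz":0,"twist":0,"grip":0}]'
python3 - <<'E'
from h import *
o=get_obs();s=cams.snapshot("side");print(o["tool_pos"],o["wrist_force"])
cv2.imwrite("pics/s10.png",cv2.resize(s["frame"][150:270,200:360,::-1],None,fx=5,fy=5,interpolation=cv2.INTER_CUBIC))
s=cams.snapshot("wrist");cv2.imwrite("pics/w10.png",s["frame"][:,:,::-1])
E
```

```text
time: 15.38
tool_pos: [0.5597, 0.0906, 0.0738]
ee_rot: [3.138, -0.002, -0.071]
wrist_force: [-1.1, -5.2, 5.0]
width: 0.0096
time: 15.75
tool_pos: [0.5598, 0.0924, 0.0739]
ee_rot: [3.138, -0.002, -0.071]
wrist_force: [-1.6, -5.5, 5.2]
width: 0.0096
[0.55980275 0.09242311 0.07385355] [-1.58130175 -5.50474821  5.17293147]
```

View pics/s10.png

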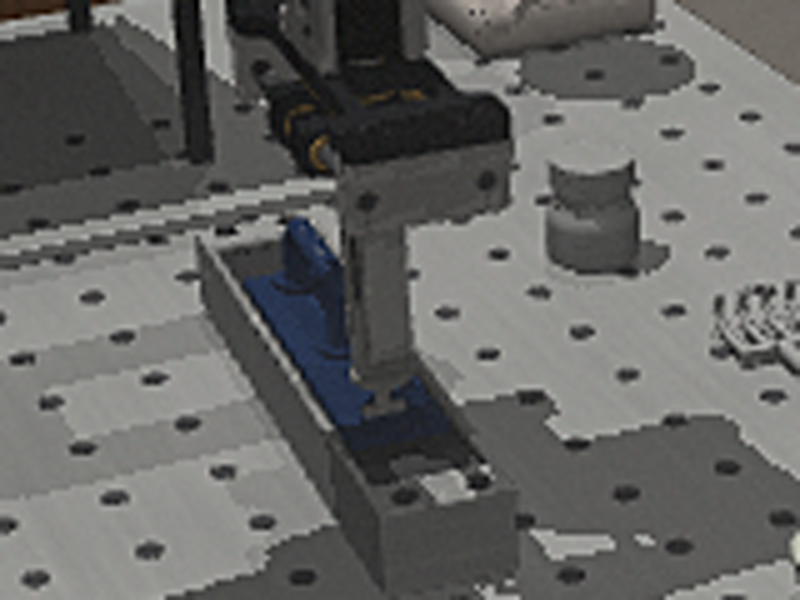

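View pics/w10.png

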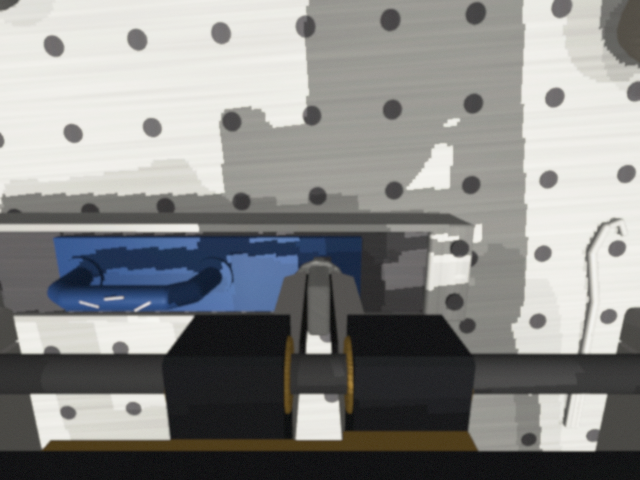

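```bash
python3 -m crank '[{"tx":0,"ty":-0.15,"tz":0,"twist":0,"grip":0},{"tx":0,"ty":0,"tz":0,"twist":0,"grip":0}]'
python3 -m crank '[{"tx":0,"ty":-0.15,"tz":0,"twist":0,"grip":0},{"tx":0,"ty":0,"tz":0,"twist":0,"grip":0}]'
python3 -m crank '[{"tx":0,"ty":-0.15,"tz":0,"twist":0,"grip":0},{"tx":0,"ty":0,"tz":0,"twist":0,"grip":0}]'
```

```text
time: 16.1
tool_pos: [0.5599, 0.094, 0.0739]
ee_rot: [3.138, -0.002, -0.071]
wrist_force: [-1.8, -3.9, 6.5]
width: 0.01
time: 16.35
tool_pos: [0.56, 0.0954, 0.0738]
ee_rot: [3.138, -0.002, -0.071]
wrist_force: [-1.7, -4.7, 4.9]
width: 0.0101
time: 16.6
tool_pos: [0.5601, 0.097, 0.0738]
ee_rot: [3.138, -0.002, -0.071]
wrist_force: [-0.8, -4.0, 5.2]
width: 0.0098
```

```bash
python3 -m crank '[{"tx":0,"ty":-0.15,"tz":0,"twist":0,"grip":0},{"tx":0,"ty":0,"tz":0,"twist":0,"grip":0}]'
python3 -m crank '[{"tx":0,"ty":-0.15,"tz":0,"twist":0,"grip":0},{"tx":0,"ty":0,"tz":0,"twist":0,"grip":0}]'
python3 -m crank '[{"tx":0,"ty":-0.15,"tz":0,"twist":0,"grip":0},{"tx":0,"ty":0,"tz":0,"twist":0,"grip":0}]'
```

```text
time: 16.85
tool_pos: [0.5602, 0.0984, 0.0738]
ee_rot: [3.138, -0.002, -0.071]
wrist_force: [-1.3, -4.7, 5.8]
width: 0.0103
time: 17.1
tool_pos: [0.5604, 0.1, 0.0738]
ee_rot: [3.138, -0.002, -0.071]
wrist_force: [-0.9, -6.1, 6.1]
width: 0.0095
time: 17.35
tool_pos: [0.5605, 0.1015, 0.0738]
ee_rot: [3.138, -0.002, -0.071]
wrist_force: [-1.2, -4.2, 5.2]
width: 0.01
```

```bash
python3 -m crank '[{"tx":0,"ty":-0.15,"tz":0,"twist":0,"grip":0},{"tx":0,"ty":0,"tz":0,"twist":0,"grip":0}]'
python3 -m crank '[{"tx":0,"ty":-0.15,"tz":0,"twist":0,"grip":0},{"tx":0,"ty":0,"tz":0,"twist":0,"grip":0}]'
python3 -m crank '[{"tx":0,"ty":-0.15,"tz":0,"twist":0,"grip":0},{"tx":0,"ty":0,"tz":0,"twist":0,"grip":0}]'
```

```text
time: 17.6
tool_pos: [0.5606, 0.1029, 0.0739]
ee_rot: [3.138, -0.002, -0.071]
wrist_force: [-1.7, -5.1, 6.5]
width: 0.0094
time: 17.85
tool_pos: [0.5607, 0.1044, 0.0738]
ee_rot: [3.138, -0.002, -0.071]
wrist_force: [-0.9, -5.6, 5.7]
width: 0.0098
time: 18.1
tool_pos: [0.5608, 0.1059, 0.0739]
ee_rot: [3.138, -0.002, -0.071]
wrist_force: [-0.9, -5.1, 5.6]
width: 0.0098
```

```bash
python3 -m crank '[{"tx":0,"ty":-0.15,"tz":0,"twist":0,"grip":0},{"tx":0,"ty":0,"tz":0,"twist":0,"grip":0}]'
python3 -m crank '[{"tx":0,"ty":-0.15,"tz":0,"twist":0,"grip":0},{"tx":0,"ty":0,"tz":0,"twist":0,"grip":0}]'
python3 -m crank '[{"tx":0,"ty":-0.15,"tz":0,"twist":0,"grip":0},{"tx":0,"ty":0,"tz":0,"twist":0,"grip":0}]'
```

```text
time: 18.35
tool_pos: [0.5609, 0.1074, 0.0738]
ee_rot: [3.138, -0.002, -0.071]
wrist_force: [-1.1, -4.5, 5.2]
width: 0.0097
time: 18.6
tool_pos: [0.561, 0.1089, 0.0738]
ee_rot: [3.138, -0.002, -0.071]
wrist_force: [-1.2, -4.6, 5.0]
width: 0.0099
time: 18.85
tool_pos: [0.5612, 0.1106, 0.0738]
ee_rot: [3.139, -0.002, -0.071]
wrist_force: [-0.6, -4.8, 6.0]
width: 0.0099
```

```bash
python3 -m crank '[{"tx":0,"ty":-0.15,"tz":0,"twist":0,"grip":0},{"tx":0,"ty":0,"tz":0,"twist":0,"grip":0}]'
python3 -m crank '[{"tx":0,"ty":-0.15,"tz":0,"twist":0,"grip":0},{"tx":0,"ty":0,"tz":0,"twist":0,"grip":0}]'
```

```text
time: 19.1
tool_pos: [0.561, 0.1137, 0.0728]
ee_rot: [-3.141, -0.001, -0.071]
wrist_force: [0.3, -1.0, 0.9]
width: 0.0099
time: 19.35
tool_pos: [0.5603, 0.1154, 0.0723]
ee_rot: [-3.141, 0.001, -0.07]
wrist_force: [0.3, -1.6, -0.3]
width: 0.0098
```

```bash
python3 -m crank '[{"tx":0,"ty":-0.15,"tz":0,"twist":0,"grip":0},{"tx":0,"ty":0,"tz":0,"twist":0,"grip":0}]'
python3 -m crank '[{"tx":0,"ty":-0.15,"tz":0,"twist":0,"grip":0},{"tx":0,"ty":0,"tz":0,"twist":0,"grip":0}]'
```

```text
time: 19.6
tool_pos: [0.5604, 0.1168, 0.0725]
ee_rot: [-3.142, 0.001, -0.07]
wrist_force: [0.7, -0.8, -0.7]
width: 0.0099
time: 19.85
tool_pos: [0.5605, 0.1183, 0.0728]
ee_rot: [-3.142, 0.001, -0.07]
wrist_force: [0.3, -0.4, -1.0]
width: 0.0098
```

```bash
python3 -m crank '[{"tx":0,"ty":0.1,"tz":0,"twist":0,"grip":0},{"tx":0,"ty":0.1,"tz":0,"twist":0,"grip":0},{"tx":0,"ty":0,"tz":0.1,"twist":0,"grip":0},{"tx":0,"ty":0,"tz":0,"twist":0,"grip":0}]'
python3 -m crank '[{"tx":0,"ty":0,"tz":0.1,"twist":0,"grip":0},{"tx":0,"ty":0,"tz":0,"twist":0,"grip":0}]'
```

```text
time: 20.35
tool_pos: [0.5607, 0.1162, 0.072]
ee_rot: [-3.141, -0.0, -0.07]
wrist_force: [-0.4, 0.3, -0.9]
width: 0.0098
time: 20.6
tool_pos: [0.5607, 0.1161, 0.071]
ee_rot: [3.142, 0.0, -0.07]
wrist_force: [-0.0, -0.2, -0.8]
width: 0.0099
```

```bash
python3 -m crank '[{"tx":0,"ty":0,"tz":0.07,"twist":0,"grip":0},{"tx":0,"ty":0,"tz":0,"twist":0,"grip":0}]'
python3 -m crank '[{"tx":0,"ty":0,"tz":0.07,"twist":0,"grip":0},{"tx":0,"ty":0,"tz":0,"twist":0,"grip":0}]'
```

```text
time: 20.85
tool_pos: [0.5607, 0.1161, 0.0702]
ee_rot: [3.141, 0.0, -0.07]
wrist_force: [-0.0, 0.7, -0.8]
width: 0.0102
time: 21.1
tool_pos: [0.5607, 0.1161, 0.0696]
ee_rot: [3.141, 0.0, -0.07]
wrist_force: [0.5, 0.4, -0.4]
width: 0.0097
```

```bash
python3 -m crank '[{"tx":0,"ty":0,"tz":0.1,"twist":0,"grip":0},{"tx":0,"ty":0,"tz":0.1,"twist":0,"grip":0},{"tx":0,"ty":0,"tz":0,"twist":0,"grip":0}]'
```

```text
time: 21.48
tool_pos: [0.5606, 0.1161, 0.0675]
ee_rot: [3.141, 0.0, -0.07]
wrist_force: [-0.8, -0.5, -0.1]
width: 0.0098
```

```bash
python3 -m crank '[{"tx":0,"ty":0,"tz":0.1,"twist":0,"grip":0},{"tx":0,"ty":0,"tz":0.1,"twist":0,"grip":0},{"tx":0,"ty":0,"tz":0.1,"twist":0,"grip":0},{"tx":0,"ty":0,"tz":0,"twist":0,"grip":0}]'
```

```text
time: 21.98
tool_pos: [0.5606, 0.1161, 0.0645]
ee_rot: [3.141, 0.0, -0.07]
wrist_force: [0.2, -0.2, -0.7]
width: 0.01
```

```bash
python3 -m crank '[{"tx":0,"ty":0,"tz":0.1,"twist":0,"grip":0},{"tx":0,"ty":0,"tz":0.1,"twist":0,"grip":0},{"tx":0,"ty":0,"tz":0.1,"twist":0,"grip":0},{"tx":0,"ty":0,"tz":0,"twist":0,"grip":0}]'
```

```text
time: 22.48
tool_pos: [0.5606, 0.1161, 0.0615]
ee_rot: [3.141, 0.0, -0.07]
wrist_force: [-0.7, -0.9, -0.7]
width: 0.01
```

```bash
python3 -m crank '[{"tx":0,"ty":0,"tz":0.1,"twist":0,"grip":0},{"tx":0,"ty":0,"tz":0,"twist":0,"grip":0}]'
```

```text
time: 22.72
tool_pos: [0.5607, 0.1161, 0.0606]
ee_rot: [3.141, 0.0, -0.07]
wrist_force: [0.3, -0.7, -1.4]
width: 0.0099
```

```bash
python3 -m crank '[{"tx":0,"ty":0,"tz":0.04,"twist":0,"grip":0},{"tx":0,"ty":0,"tz":0,"twist":0,"grip":0}]'
python3 -m crank '[{"tx":0,"ty":0,"tz":0.04,"twist":0,"grip":0},{"tx":0,"ty":0,"tz":0,"twist":0,"grip":0}]'
```

```text
time: 22.98
tool_pos: [0.5607, 0.1161, 0.0602]
ee_rot: [3.142, 0.0, -0.07]
wrist_force: [-0.6, -0.2, -0.3]
width: 0.0099
time: 23.22
tool_pos: [0.5607, 0.1161, 0.0598]
ee_rot: [3.141, 0.0, -0.07]
wrist_force: [0.9, 0.4, 0.0]
width: 0.0098
```

```bash
python3 -m crank '[{"tx":0,"ty":0,"tz":0.03,"twist":0,"grip":0},{"tx":0,"ty":0,"tz":0,"twist":0,"grip":0}]'
python3 -m crank '[{"tx":0,"ty":0,"tz":0,"twist":-5,"grip":0},{"tx":0,"ty":0,"tz":0,"twist":-5,"grip":0},{"tx":0,"ty":0,"tz":0,"twist":-5,"grip":0},{"tx":0,"ty":0,"tz":0,"twist":0,"grip":0}]'
```

```text
time: 23.48
tool_pos: [0.5607, 0.1161, 0.0595]
ee_rot: [3.141, 0.0, -0.07]
wrist_force: [0.6, 0.5, -0.7]
width: 0.0099
time: 23.98
tool_pos: [0.5607, 0.1161, 0.0596]
ee_rot: [3.142, -0.0, 0.19]
wrist_force: [-0.2, 0.4, -0.1]
width: 0.01
```

```bash
python3 -m crank '[{"tx":0,"ty":0,"tz":0,"twist":-6,"grip":0},{"tx":0,"ty":0,"tz":0,"twist":-6,"grip":0},{"tx":0,"ty":0,"tz":0,"twist":-6,"grip":0},{"tx":0,"ty":0,"tz":0,"twist":-6,"grip":0},{"tx":0,"ty":0,"tz":0,"twist":0,"grip":0}]'
```

```text
time: 24.6
tool_pos: [0.5607, 0.1161, 0.0595]
ee_rot: [3.141, 0.0, 0.608]
wrist_force: [-0.3, -0.3, -1.0]
width: 0.0098
```

```bash
python3 -m crank '[{"tx":0,"ty":0,"tz":0,"twist":-6.5,"grip":0},{"tx":0,"ty":0,"tz":0,"twist":-6.5,"grip":0},{"tx":0,"ty":0,"tz":0,"twist":-6.5,"grip":0},{"tx":0,"ty":0,"tz":0,"twist":-6.5,"grip":0},{"tx":0,"ty":0,"tz":0,"twist":0,"grip":0}]'
```

```text
time: 25.22
tool_pos: [0.5607, 0.1161, 0.0596]
ee_rot: [3.141, 0.0, 1.061]
wrist_force: [-0.2, 0.0, -0.5]
width: 0.0098
```

```bash
python3 -m crank '[{"tx":0,"ty":0,"tz":0,"twist":-6,"grip":0},{"tx":0,"ty":0,"tz":0,"twist":-6,"grip":0},{"tx":0,"ty":0,"tz":0,"twist":-6,"grip":0},{"tx":0,"ty":0,"tz":0,"twist":-6,"grip":0},{"tx":0,"ty":0,"tz":0,"twist":0,"grip":0},{"tx":0,"ty":0,"tz":0,"twist":0,"grip":0}]'
python3 - <<'E'
from h import *
s=cams.snapshot("side")
cv2.imwrite("pics/s11.png",cv2.resize(s["frame"][150:270,200:360,::-1],None,fx=5,fy=5,interpolation=cv2.INTER_CUBIC))
E
```

```text
time: 25.98
tool_pos: [0.5607, 0.1161, 0.0596]
ee_rot: [3.142, 0.0, 1.48]
wrist_force: [-1.2, 0.3, -0.8]
width: 0.0099
```

View pics/s11.png

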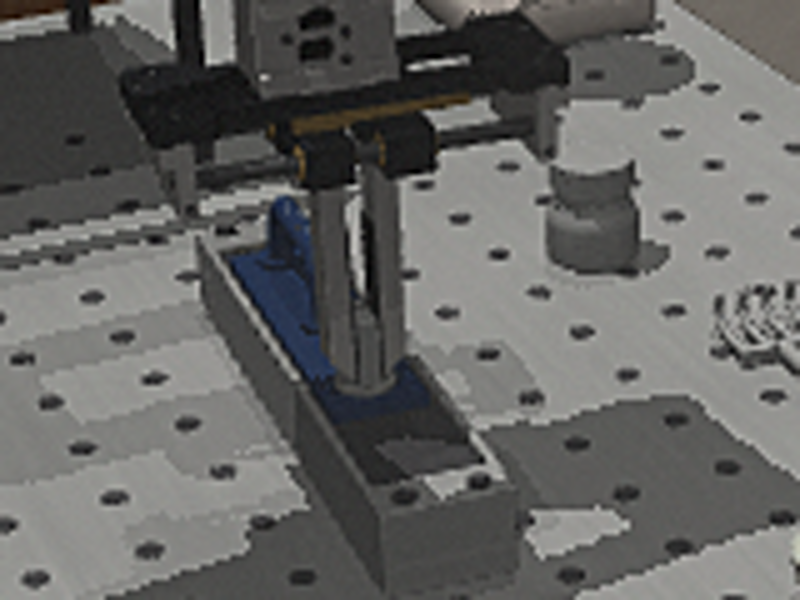

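```bash
python3 -m crank '[{"tx":0,"ty":0,"tz":0,"twist":0,"grip":0.15},{"tx":0,"ty":0,"tz":0,"twist":0,"grip":0.25},{"tx":0,"ty":0,"tz":0,"twist":0,"grip":0.4},{"tx":0,"ty":0,"tz":0,"twist":0,"grip":0.4},{"tx":0,"ty":0,"tz":0,"twist":0,"grip":0.4},{"tx":0,"ty":0,"tz":-1,"twist":0,"grip":0.4},{"tx":0,"ty":0,"tz":-2,"twist":0,"grip":0.4},{"tx":0,"ty":0,"tz":-4,"twist":0,"grip":0.4},{"tx":-1,"ty":0,"tz":-4,"twist":0,"grip":0.4},{"tx":-3,"ty":0,"tz":-3,"twist":0,"grip":0.4},{"tx":-3,"ty":0,"tz":0,"twist":0,"grip":0.4},{"tx":0,"ty":0,"tz":0,"twist":0,"grip":0.4}]'
python3 - <<'E'
from h import *
import time
o=get_obs();s=cams.snapshot("wrist");cv2.imwrite("pics/w12.png",s["frame"][:,:,::-1]);print(o["tool_pos"],o["ee_rot"],o["wrist_force"])
u=proj(s,[.5607,.1161,.045],o);print(u);x,y=u.astype(int)
x0,y0=max(0,x-65),max(0,y-50);print(x0,y0)
cv2.imwrite("pics/c12.png",cv2.resize(s["frame"][y0:y0+100,x0:x0+130,::-1],None,fx=6,fy=6,interpolation=cv2.INTER_CUBIC))
s=cams.snapshot("side")
cv2.imwrite("pics/s12.png",cv2.resize(s["frame"][170:270,220:350,::-1],None,fx=6,fy=6,interpolation=cv2.INTER_CUBIC))
print([((proj(s,p)-[220,170])*6).round(0) for p in([.5607,.1161,.045],[.5607,.1161,.077])])
E
```

```text
time: 27.52
tool_pos: [0.5549, 0.0449, 0.2011]
ee_rot: [3.139, 0.0, 1.48]
wrist_force: [-0.2, -0.0, -1.1]
width: 0.0378
[0.5548847  0.04488561 0.20106898] [3.13927992e+00 1.22637411e-04 1.48019188e+00] [-0.15714854 -0.04642579 -1.11769164]
[316.90773661 147.71112466]
251 97
[array([316., 326.]), array([311., 247.])]
```

View pics/c12.png

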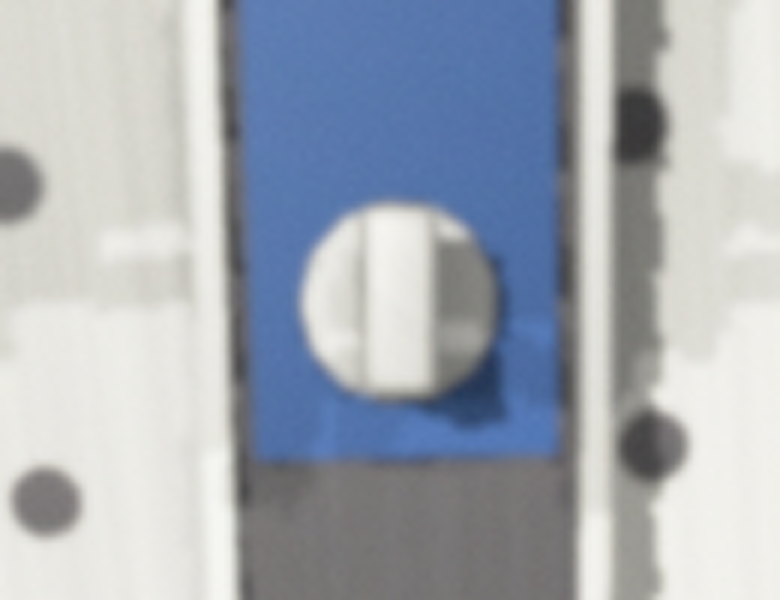

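View pics/s12.png

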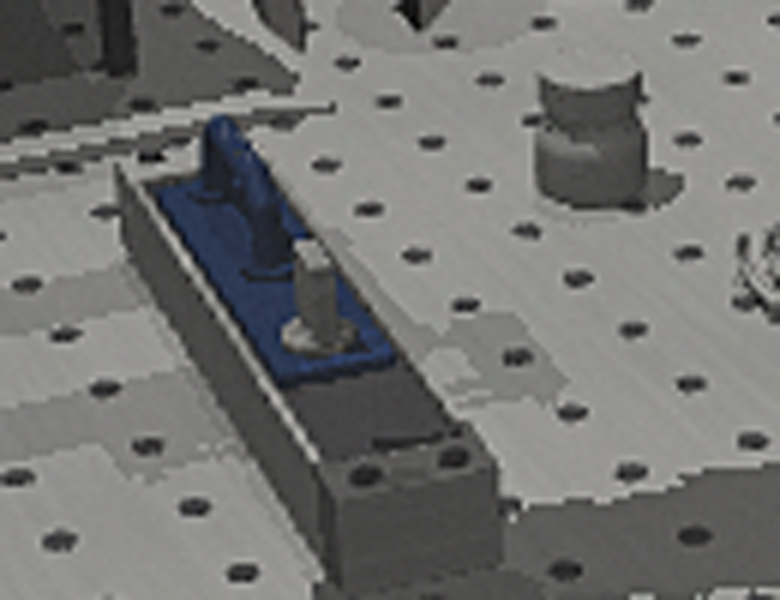

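View pics/w12.png

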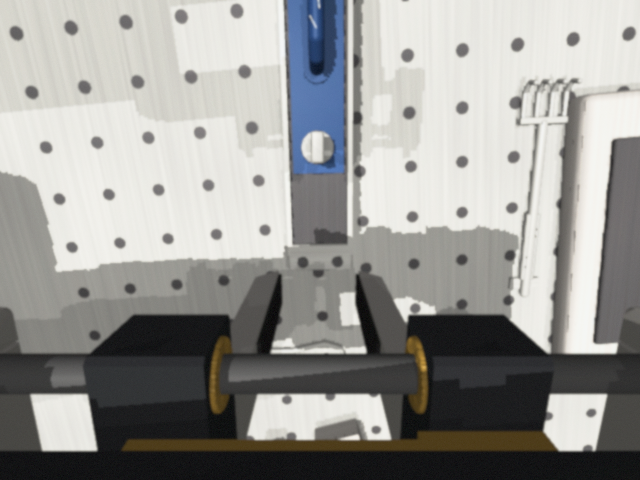

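The pictures show the collar flat on the plate, with the screw upright. The wing lies along the rail, the gripper is clear and the neighbouring instruments are where they were. By the plate edge (about 23 mm against 22 mm), the screw is about 1 mm from the slot centre. I'm handing in.

```bash
python3 -c "
from bench import ticket
print(ticket.close_job())"
```

```text
the job is handed in; nothing more can be done
None
```

The thumbscrew is through the handle and rail, locked with a quarter turn and released. The job was handed in at about 27.6 s; the system reports no verdict.

**What I did:**
- I lifted the grey screw from the block and left the red look-alike alone.
- I lowered it through the handle slot onto the strip with about 5 N.
- I slid the handle about 40 mm along the rail until the force vanished and the tip dropped.
- I backed off 2 mm to centre the screw, then lowered it to the expected full depth. No force above the noise of about 1.5 N showed, going down or in the turn.
- I turned it about 89° and let go.

**Last checks:**
- **Depth:** the tip was about 21.6 mm above the worktop, worked out from the tool height. The pictures show the collar flat on the plate and the screw upright.
- **Alignment:** the tool was within about 1° of the rail's length at release, and the wing looks parallel to the rail in the picture.
- **Centring:** the screw sits about 1 mm from the slot centre.
- **Clearance:** the gripper is well clear of everything. The instruments in my pictures are where they were. I did not take a final picture of the whole table.

No check failed. The camera estimates of the rail's direction differed by 1–2°, and the slide itself settled it at about 85.7°. The first move call was refused because its rows lacked some keys; nothing moved.

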